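# Seat a slipped round mirror in its three clips

## Task

The round mirror has slipped out of place on the wooden key-rack board. First nudge it gently along the board until it sits fully home, its rim under the lips of the two fixed clips and bearing on both of them; only then slide the third clip in by its brass thumb nut until it bears snugly on the rim, so that all three clips hold the mirror, and let go. It is glass: keep it flat on the board, feel for each contact and do not force it, and leave everything else on the table undisturbed.

Things in the scene. Friction and masses are not known exactly. Their poses are not given: they have to be found in the camera images.
- board: Wooden key-rack board, fixed, flat on the table: 300 x 200 x 18 mm thick. Origin on its underside (table height), under the nominal middle of the mirror's seat; it reaches 170 mm to -x (the end nearer the robot), 130 mm to +x and 100 mm to each side in y; z up. At its +x end, 112 mm out, three brass key hooks stand up to 47 mm above the table.
- seat (a point): Nominal middle of the seat, on the board's top (18 mm above the table), axes as the board's. The mirror must be pushed towards +x, and the third clip slides along +x. The fixed clips were screwed on again by eye: the seat's true middle lies up to 7 mm off in x and 2 mm in y and has to be felt for. The mirror drags on the board with about 1 N.
- left_clip (a point): Nominal place, on the board's top, of the bearing face of the left fixed clip (chrome, slippery white nylon face): 60 mm from the seat's middle, 60 deg from +x towards +y. The upright face looks at the middle, 14 mm wide; a lip overhangs it 5 mm inwards, underside 10 mm and top 13 mm above the board. Like its twin it may stand up to 8 mm off.
- right_clip (a point): The same for the right fixed clip, 60 deg from +x towards -y. The two are rigid and form a V-shaped nest with the third clip oppo a mirror pushed towards +x at the -x side of its rim slides along whichever face it meets first and centres itself between the two.
- mirror: Loose round mirror, face up on the board: 120 mm diameter, 8 mm thick, about 0.2 kg. Origin: centre of its underside; z up. At first its middle is 31 to 37 mm short of the seat (to -x) and up to 12 mm to one side. Its glass rim is thin: more than 12 N from a clip or a finger chips it.
- clip (a joint): How far (m) the third clip has been slid in along the board's +x from fully drawn back, 0 to 0.062. At 0 its face stands 108 mm to -x of the seat's nominal middle; it meets a mirror that is home at 0.048, 8 mm either way. It drags with a steady 6 N and stays where left, so it keeps up to 6 N on the rim (3 or 4 N is snug). At first 0 to 6 mm in.
- clip_face (a point): Middle of the third clip's upright nylon bearing face (facing +x, 12 mm wide), 4 mm above the board. Its lip overhangs 5 mm to +x, underside 10 mm, top 13 mm above the board; a flat shank 14 mm wide, 2.5 mm thick, runs 50 mm back from it.
- nut (a point): Centre of the top of the third clip's brass thumb nut, the grip for sliding it: 16 mm diameter, 18 mm high, from 2.5 to 20.5 mm above the board, 28 mm behind (-x of) the clip's face. It moves with the clip and does not turn.
Things that resemble listed ones, but are neither listed nor needed, are in the scene too. There is more than one size of the mirror; the job needs the smallest.

How it is judged:
By the outcome, as a careful person would: the job done as asked, in the order asked, and still so for the second after the job is handed in, with the robot touching nothing.
It also fails if it takes over 72 s, if anything falls off the work surface, if the arm or the gripper's body presses on something with over 40 N, if the wrist force passes 120 N, or if a joint passes its speed limit or range.

## Robot

A 6-joint arm with a two-finger parallel gripper is mounted at the origin on the work surface. World frame = base frame: x ahead of the robot, y to its left, z up, the work surface at z = 0. Lengths are in m, angles in degrees, forces in N, time in s.
With the tool pointing down it reaches from about 0.35 to 0.875 m from the base axis. Payload 4.2 kg.
Tool frame: the origin (TCP) lies on the centre line of the jaws, within the pads' length; the fingertips stand tip_reach ahead of it and the grasp point (between the pads) is the TCP (tip_reach is the distance from the TCP to the fingertips, in m); z points along the fingers, y is the line along which they close (so a half turn about z gives the same grasp; the last joint's range is limited). The gripper opens to 87 mm and grips with 3 to 60 N. Pads are 19 mm wide; open, the fingers measure 117 mm over their backs; the gripper's body (75 mm by 190 mm) begins 51 mm behind the grasp point.
Start: joints at [-56.975, 22.042, 0.453, 0, -68.411, -14.817], TCP at [0.195, -0.594, 0.242] pointing down, gripper open.
Joint ranges: [-179.83, 179.83], [-69.29, 118.12], [-61.27, 80.66], [-181.25, 117.63], [-171.15, -9.14], [-177.46, 177.46]. Speed limits (degrees/s): [159.86, 159.86, 180, 180, 180, 180].

## Interface

Orientations are given as a 3x3 rotation matrix whose columns are the frame's x, y, z axes.
In Python, from station import sense, capture, finish_job, tip_reach gives the robot as it stands.
- The arm moves only by the tool arm_command, never from a script. Its argument "deltas" is a list of rows, each a list of 7 numbers: the turn, a rotation vector about the tool's x, y, z in rad, then the shift along the tool's x, y, z in cm, then the closure, from -1 (fully open) to 1 (shut), so that 0 is half open. In form: [[rx, ry, rz, dx, dy, dz, hand], ...]. A call has 1 to 8 rows; each row is the pose to reach, as a shift and turn from the pose commanded when the call began, along the tool's axes at that moment; what a row does not reach only later rows make up. A row lasts 1/12 s, in which the tool goes at most 41.7 mm and 7.16 degrees, less where a joint would pass 70% of its speed; a pose out of reach is approached as far as the arm can. A call with a gripper value outside its range is refused whole. The fingers move at their own pace and stop on an object; the grip force is fixed at half the most. Time passes only in rows, so rows that repeat a pose let the fingers close. It gives the time, the measured TCP pose, the force, the opening and the grip force at its end, in the units of the state.
- sense(): the state, without advancing time (a new reading comes with each control period).
- capture(name): name is "scene" or "top"; returns a dict with "pixels" (384x512x3 uint8, blue, green, red), "fovy" (degrees; the focal length in pixels is half the picture's height over the tangent of half this angle, whatever the lens; pixels are square), "cx", "cy" (the principal point, pixels), "k1" (the pictures are not rectified: a ray, as slopes to the right and down, at radius r is drawn at 1 + k1 r^2 times it, then the intrinsics apply), "rvec" (rotation vector, rad) and "tvec" (3), from world to camera coordinates, as OpenCV has them. Camera axes: x right, y down, z forward; pixel columns grow to the right and rows downward; lengths in m; the calibration is good to about 2 mm. A picture is of the moment at which its call begins. There is no depth.
- finish_job(): hands the job in; it is judged then, once.
The state is a dict: "time_s": time; "joints": joint angles; "joint_velocities": joint speeds; "effort": joint torques, N m; "tcp_pos": TCP position; "ee_rot": TCP orientation; "wrist_force": force on the tool from outside, world axes, zero at the start; "moment": the same for the moment, N m; "gripper_width": opening from 0.0 (shut) to 1.0 (fully open); "gripper_force": force on a finger pad.
Only numpy, scipy, OpenCV 4.12 (cv2) and the standard library are available. Lean on these libraries where they do the work, as an engineer would, in place of code of your own. Each camera call takes 0.05 s, during which the arm holds its last target. There are 200 camera calls.

## Working session

There is one attempt and no reset: what is moved stays moved. The work goes in short steps, Python scripts to look and compute and a tool call to move; the robot and the scene stay as the last step left them, time stands still between calls to the robot, and variables do not carry over. Pictures are saved under pics/ and viewed, at most 10 in all, crops included, and the job is handed in when it is done.

Besides the shell and the picture viewer there is one more tool, called after "Call:" by a JSON object that holds its "fn" and its "kwargs", one argument or row to a line. arm_command: Moves the arm, as the interface text tells. Its arguments: {"type":"object","properties":{"deltas":{"type":"array"}},"required":["deltas"]}

```bash
mkdir -p pics; ls; python3 - <<'E'
from station import *
import cv2
s=sense();print(s,tip_reach)
for n in("scene","top"):
    c=capture(n);cv2.imwrite(f"pics/{n}0.png",c["pixels"]);print({k:v for k,v in c.items() if k!="pixels"})
E
```

```text
pics
{'time_s': 0.0, 'joints': array([-5.69754615e+01,  2.20905715e+01,  3.78587004e-01, -2.91112273e-02,
       -6.84121669e+01, -1.48154921e+01]), 'joint_velocities': array([ 0.00887784, -0.03817623,  0.03890649, -0.00837716,  0.10912555,
        0.06021671]), 'effort': array([ 4.09086431e-05, -3.90664959e+01,  1.87406498e+01,  4.21990335e+00,
        1.09643745e-02, -1.92035186e-04]), 'tcp_pos': array([ 0.19512823, -0.59315234,  0.24045311]), 'ee_rot': array([[-9.49981246e-01, -3.12305967e-01, -7.84787579e-04],
       [-3.12306937e-01,  9.49978986e-01,  2.07421236e-03],
       [ 9.77428115e-05,  2.21555745e-03, -9.99997541e-01]]), 'wrist_force': array([-0.4201856 ,  0.69210226,  0.26524194]), 'moment': array([-0.02782683,  0.03482136, -0.04708526]), 'gripper_force': 0.0, 'gripper_width': 0.9974807398438201} 0.019
{'fovy': 45.37747125181033, 'cx': 255.45787905474265, 'cy': 191.0852941064864, 'k1': -0.005445226671918269, 'rvec': array([ 2.42403382,  0.62275182, -0.21383459]), 'tvec': array([-0.41034945, -0.1791727 ,  1.28746577])}
{'fovy': 52.197486774249306, 'cx': 255.56484953167487, 'cy': 194.08339114316647, 'k1': -0.09917993264745842, 'rvec': array([ 2.21731115, -2.15289007,  0.08509528]), 'tvec': array([-0.02824893,  0.4738183 ,  1.02998286])}
```

View pics/top0.png

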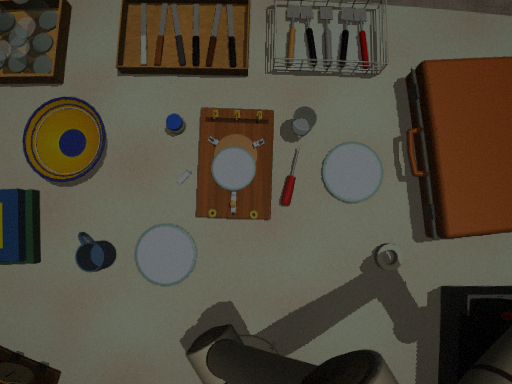

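View pics/scene0.png

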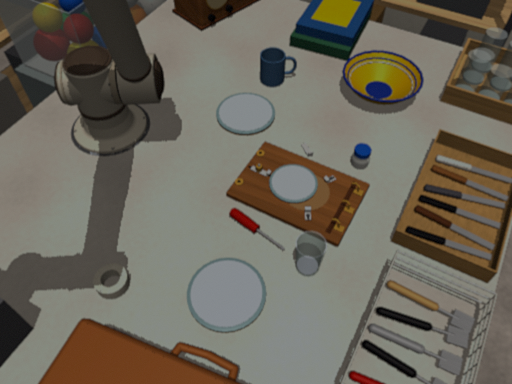

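The top view shows the board at columns 196–273, rows 108–220, with the mirror at (234,168), the fixed clips at (214,141) and (258,143), and the third clip and nut at about (233,203). Next I'll enlarge crops of both views.

```bash
cat > h.py <<'E'
import cv2, numpy as np
from station import *
def K(c):
    f=192/np.tan(np.radians(c["fovy"]/2)); return np.array([[f,0,c["cx"]],[0,f,c["cy"]],[0,0,1]]), np.array([c["k1"],0,0,0,0.])
def px2w(c,uv,z):
    k,d=K(c); p=cv2.undistortPoints(np.array(uv,float).reshape(-1,1,2),k,d)[:,0]
    R=cv2.Rodrigues(c["rvec"])[0]; o=-R.T@c["tvec"]
    r=np.c_[p,np.ones(len(p))]@R; return o+r*((z-o[2])/r[:,2])[:,None]
def w2px(c,P):
    k,d=K(c); return cv2.projectPoints(np.array(P,float).reshape(-1,1,3),c["rvec"],c["tvec"],k,d)[0][:,0]
def crop(c,x0,y0,x1,y1,s,fn):
    im=cv2.resize(c["pixels"][y0:y1,x0:x1],None,fx=s,fy=s,interpolation=cv2.INTER_CUBIC)
    cv2.imwrite(fn,np.clip(im*1.5,0,255).astype(np.uint8))
E
python3 - <<'E'
from h import *
a=capture("top");crop(a,185,100,285,225,4.8,"pics/t1.png")
b=capture("scene");crop(b,220,130,380,250,5,"pics/s1.png")
E
```

```text
(no output)
```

View pics/t1.png

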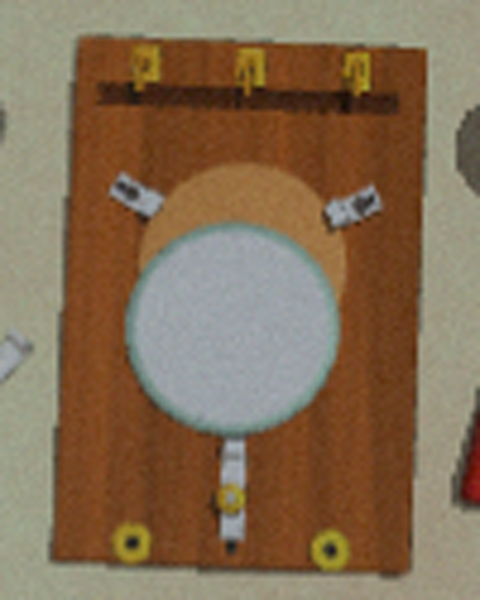

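View pics/s1.png

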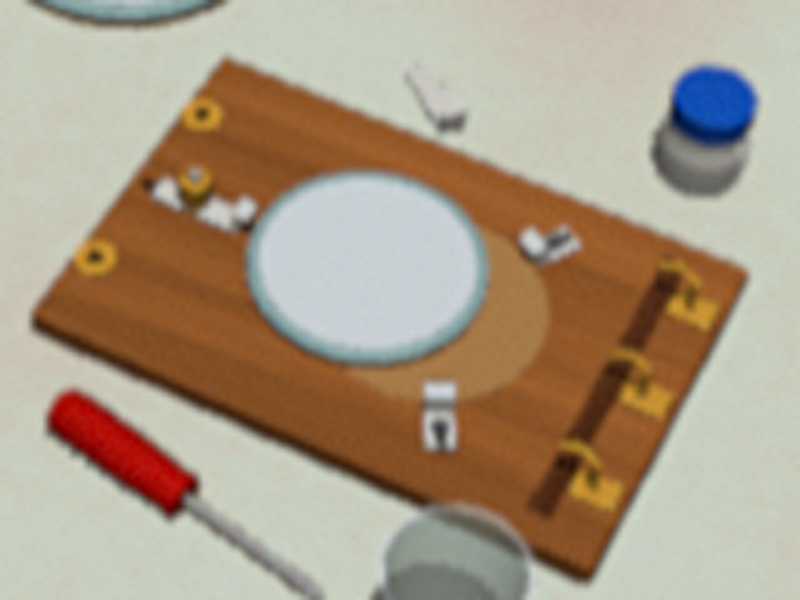

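In the top crop, the board corners are at (80,37), (427,48), (409,574) and (52,562). The mirror is at (233,329), the nut at (231,497), and the fixed clips' inner ends at (158,208) and (328,218). The scene crop agrees with this layout.

```bash
python3 - <<'E'
from h import *
a=capture("top");b=capture("scene")
T=lambda l:[(185+(u+.5)/4.8-.5,100+(v+.5)/4.8-.5) for u,v in l]
S=lambda l:[(220+(u+.5)/5-.5,130+(v+.5)/5-.5) for u,v in l]
cT=px2w(a,T([(80,37),(427,48),(409,571),(53,561)]),.018)
cS=px2w(b,S([(228,57),(747,272),(585,572),(35,318)]),.018)  # order: -x+y, +x+y, +x-y, -x-y
loc=np.array([[130,100],[130,-100],[-170,-100],[-170,100.]])/1000
def fit(c,l):
    lc=l-l.mean(0);cc=c[:,:2]-c[:,:2].mean(0)
    th=np.arctan2((lc[:,0]*cc[:,1]-lc[:,1]*cc[:,0]).sum(),(lc*cc).sum())
    R=np.array([[np.cos(th),-np.sin(th)],[np.sin(th),np.cos(th)]]);o=c[:,:2].mean(0)-R@l.mean(0)
    print("board",np.degrees(th),o,"res",((l@R.T+o-c[:,:2])*1000).round(1).tolist());return R,o
R,o=fit(cT,loc);R2,o2=fit(cS,loc[[3,0,1,2]] if 0 else np.array([[-170,100],[130,100],[130,-100],[-170,-100.]])/1000)
def bl(R,o,p):return ((p[:,:2]-o)@R*1000).round(1).tolist()
print("top mirror",px2w(a,T([(233,329)]),.026),bl(R,o,px2w(a,T([(233,329)]),.026)))
print("scene mirror",px2w(b,S([(367,267)]),.025),bl(R2,o2,px2w(b,S([(367,267)]),.025)))
print("nut",px2w(a,T([(231,497)]),.0385),bl(R,o,px2w(a,T([(231,497)]),.0385)),px2w(b,S([(196,175)]),.0385),bl(R2,o2,px2w(b,S([(196,175)]),.0385)))
print("clips",bl(R,o,px2w(a,T([(158,208),(328,218)]),.031)))
E
```

```text
board -0.3565436431417947 [0.57871747 0.04338153] res [[1.5, 1.5], [1.1, -0.8], [-2.1, -1.5], [-0.5, 0.8]]
board -0.7736360117200975 [0.58319102 0.04579333] res [[-2.1, -0.2], [3.0, 1.1], [3.8, -0.6], [-4.6, -0.3]]
top mirror [[0.54135897 0.0475239  0.026     ]] [[-37.4, 3.9]]
scene mirror [[0.54688931 0.04990747 0.025     ]] [[-36.4, 3.6]]
nut [[0.44736612 0.04478358 0.0385    ]] [[-131.4, 0.6]] [[0.44982146 0.05157128 0.0385    ]] [[-133.4, 4.0]]
clips [[28.3, 48.1], [26.0, -46.6]]
```

```bash
cat >> h.py <<'E'
YAW=np.radians(-.5)
def go(x,y,z):
    s=sense();R=s["ee_rot"];c,n=np.cos(YAW),np.sin(YAW)
    G=np.array([[-c,-n,0],[-n,c,0],[0,0,-1]])
    rv=cv2.Rodrigues(R.T@G)[0].ravel()
    print("rv",rv.round(4),"d_cm",(R.T@(np.array([x,y,z])-s["tcp_pos"])*100).round(3),"t",s["time_s"],"p",s["tcp_pos"].round(4),"F",s["wrist_force"].round(2))
E
python3 -c "
from h import *
go(.32,-.3,.242)"
```

```text
rv [ 7.000e-04 -2.000e-04  3.265e-01] d_cm [-21.02   23.987  -0.066] t 0.3 p [ 0.1953 -0.5935  0.2412] F [ 0.34  0.29 -0.29]
```

Call:
{"fn": "arm_command", "kwargs": {
  "deltas": [
    [0,0,0.08,-2.6,3,0,0],
    [0,0,0.16,-5.2,6,0,0],
    [0,0,0.24,-7.8,9,0,0],
    [0,0,0.3265,-10.5,12,0,0],
    [0,0,0.3265,-13.1,15,0,0],
    [0,0,0.3265,-15.7,18,0,0],
    [0,0,0.3265,-18.4,21,0,0],
    [0,0,0.3265,-21,24,0,0]
  ]
}}

```text
time_s: 0.97
tcp_pos: [0.3201, -0.2983, 0.2418]
ee_rot: [[-1.0, 0.009, 0.001], [0.009, 1.0, -0.0], [-0.001, -0.0, -1.0]]
wrist_force: [0.1, -0.1, -0.0]
gripper_width: 0.525
gripper_force: 0.0
```

```bash
python3 -c "
from h import *
go(.4685,.046,.15)"
```

```text
rv [-0.0003  0.0008 -0.0004] d_cm [-14.52   34.571   9.177] t 0.9667 p [ 0.3201 -0.2983  0.2418] F [ 0.15 -0.11 -0.04]
```

Call:
{"fn": "arm_command", "kwargs": {
  "deltas": [
    [0,0,0,-1.6,3.8,0.5,0],
    [0,0,0,-3.2,7.6,1,0],
    [0,0,0,-4.8,11.4,2,0],
    [0,0,0,-6.4,15.2,3,0],
    [0,0,0,-8,19,4,0],
    [0,0,0,-9.6,22.8,5,0],
    [0,0,0,-11.2,26.6,6,0],
    [0,0,0,-12.8,30.5,7,0]
  ]
}}

```text
time_s: 1.63
tcp_pos: [0.4488, 0.001, 0.1728]
ee_rot: [[-1.0, 0.008, 0.001], [0.008, 1.0, 0.0], [-0.001, 0.0, -1.0]]
wrist_force: [1.4, -0.0, 0.1]
gripper_width: 0.501
gripper_force: 0.0
```

```bash
python3 -c "
from h import *
go(.4685,.046,.10)"
```

```text
rv [0.0003 0.001  0.0008] d_cm [-1.931  4.51   7.28 ] t 1.6333 p [0.4488 0.001  0.1728] F [ 1.4  -0.03  0.1 ]
```

Call:
{"fn": "arm_command", "kwargs": {
  "deltas": [
    [0,0,0,-1,2,2,0],
    [0,0,0,-1.7,4,5,0],
    [0,0,0,-1.7,4,7,0],
    [0,0,0,-1.7,4,7,0],
    [0,0,0,-1.7,4,7,0],
    [0,0,0,-1.7,4,7,0]
  ]
}}

```text
time_s: 2.13
tcp_pos: [0.4664, 0.0386, 0.1039]
ee_rot: [[-1.0, 0.009, 0.002], [0.009, 1.0, 0.0], [-0.002, 0.0, -1.0]]
wrist_force: [0.3, -0.0, -0.4]
gripper_width: 0.497
gripper_force: 0.0
```

```bash
python3 - <<'E'
from h import *
go(.4685,.046,.045)
a=capture("top");crop(a,185,100,285,225,4.8,"pics/t2.png")
b=capture("scene");crop(b,220,90,380,210,5,"pics/s2.png")
E
```

```text
rv [ 0.0003  0.0017 -0.    ] d_cm [-0.193  0.74   5.893] t 2.1333 p [0.4664 0.0386 0.1039] F [ 0.27 -0.02 -0.4 ]
```

View pics/s2.png

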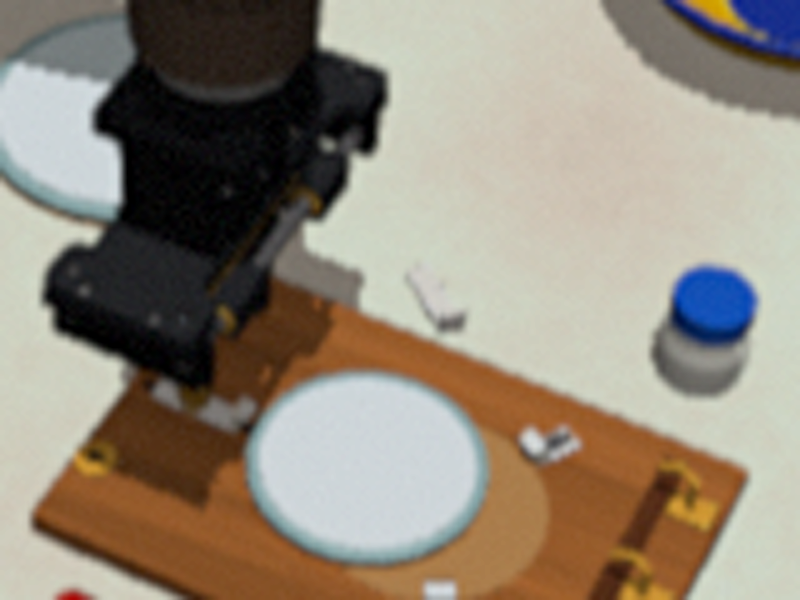

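The arm is clear above the board, with the mirror, clip and nut unobstructed. Descending with the fingers either side of the nut.

Call:
{"fn": "arm_command", "kwargs": {
  "deltas": [
    [0,0,0,-0.15,0.7,1,0],
    [0,0,0,-0.15,0.7,3,0],
    [0,0,0,-0.15,0.7,4.5,0],
    [0,0,0,-0.15,0.7,5.3,0],
    [0,0,0,-0.15,0.7,5.7,0],
    [0,0,0,-0.15,0.7,6,0],
    [0,0,0,-0.15,0.7,6,0]
  ]
}}

```text
time_s: 2.82
tcp_pos: [0.4675, 0.0458, 0.0428]
ee_rot: [[-1.0, 0.009, 0.0], [0.009, 1.0, 0.0], [-0.0, 0.0, -1.0]]
wrist_force: [-0.9, -0.2, -0.6]
gripper_width: 0.501
gripper_force: 0.0
```

```bash
python3 - <<'E'
from h import *
go(.4685,.046,.0405)
E
```

```text
rv [ 0.      0.0002 -0.0001] d_cm [-0.1    0.022  0.226] t 2.8167 p [0.4675 0.0458 0.0428] F [-0.9  -0.18 -0.59]
```

Call:
{"fn": "arm_command", "kwargs": {
  "deltas": [
    [0,0,0,0,0,0.1,0],
    [0,0,0,0,0,0.2,0],
    [0,0,0,0,0,0.2,0],
    [0,0,0,0,0,0.2,0]
  ]
}}

```text
time_s: 3.15
tcp_pos: [0.4675, 0.0459, 0.0412]
ee_rot: [[-1.0, 0.009, 0.001], [0.009, 1.0, 0.0], [-0.001, 0.0, -1.0]]
wrist_force: [0.2, -0.1, 0.6]
gripper_width: 0.496
gripper_force: 0.0
```

Call:
{"fn": "arm_command", "kwargs": {
  "deltas": [
    [0,0,0,-0.1,0,0,0],
    [0,0,0,-0.2,0,0,0],
    [0,0,0,-0.3,0,0,0],
    [0,0,0,-0.4,0,0,0],
    [0,0,0,-0.5,0,0,0],
    [0,0,0,-0.6,0,0,0]
  ]
}}

```text
time_s: 3.65
tcp_pos: [0.4734, 0.0457, 0.0408]
ee_rot: [[-1.0, 0.009, -0.0], [0.009, 1.0, -0.0], [0.0, -0.0, -1.0]]
wrist_force: [-0.2, 0.6, -0.7]
gripper_width: 0.501
gripper_force: 0.0
```

Call:
{"fn": "arm_command", "kwargs": {
  "deltas": [
    [0,0,0,-0.1,0,0,0],
    [0,0,0,-0.2,0,0,0],
    [0,0,0,-0.3,0,0,0],
    [0,0,0,-0.4,0,0,0],
    [0,0,0,-0.5,0,0,0],
    [0,0,0,-0.6,0,0,0]
  ]
}}

```text
time_s: 4.15
tcp_pos: [0.479, 0.0455, 0.0407]
ee_rot: [[-1.0, 0.009, -0.001], [0.009, 1.0, -0.0], [0.001, -0.0, -1.0]]
wrist_force: [-0.8, 0.6, 0.8]
gripper_width: 0.499
gripper_force: 0.4
```

Call:
{"fn": "arm_command", "kwargs": {
  "deltas": [
    [0,0,0,-0.15,0,0,0],
    [0,0,0,-0.3,0,0,0],
    [0,0,0,-0.45,0,0,0],
    [0,0,0,-0.6,0,0,0],
    [0,0,0,-0.75,0,0,0],
    [0,0,0,-0.9,0,0,0],
    [0,0,0,-1.05,0,0,0],
    [0,0,0,-1.2,0,0,0]
  ]
}}

```text
time_s: 4.82
tcp_pos: [0.4915, 0.0455, 0.0408]
ee_rot: [[-1.0, 0.009, -0.0], [0.009, 1.0, -0.0], [0.0, -0.0, -1.0]]
wrist_force: [-0.4, -0.9, -0.4]
gripper_width: 0.497
gripper_force: 0.4
```

```bash
python3 - <<'E'
from h import *
go(.51,.046,.041)
a=capture("top");crop(a,185,100,285,225,4.8,"pics/t3.png")
E
```

```text
rv [-0. -0. -0.] d_cm [-1.852  0.063 -0.021] t 4.8167 p [0.4915 0.0455 0.0408] F [-0.41 -0.87 -0.36]
```

View pics/t3.png

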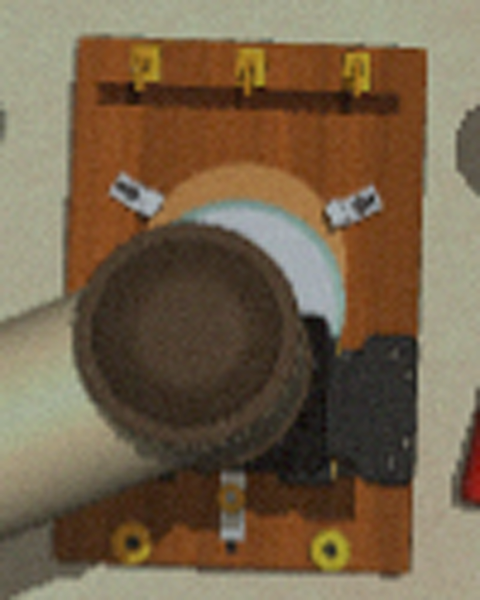

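The mirror is following the fingers: its front rim moved from row 222 to about row 200, roughly 12.5 mm, and it isn't touching the clips yet.

Call:
{"fn": "arm_command", "kwargs": {
  "deltas": [
    [0,0,0,-0.13,0,0,0],
    [0,0,0,-0.26,0,0,0],
    [0,0,0,-0.4,0,0,0],
    [0,0,0,-0.53,0,0,0],
    [0,0,0,-0.66,0,0,0],
    [0,0,0,-0.8,0,0,0],
    [0,0,0,-0.9,0,0,0],
    [0,0,0,-1.0,0,0,0]
  ]
}}

```text
time_s: 5.53
tcp_pos: [0.5014, 0.0454, 0.0408]
ee_rot: [[-1.0, 0.009, -0.0], [0.009, 1.0, 0.0], [0.0, 0.0, -1.0]]
wrist_force: [-0.7, 0.4, 0.2]
gripper_width: 0.5
gripper_force: 0.4
```

Call:
{"fn": "arm_command", "kwargs": {
  "deltas": [
    [0,0,0,-0.05,0,0,0],
    [0,0,0,-0.1,0,0,0],
    [0,0,0,-0.15,0,0,0],
    [0,0,0,-0.2,0,0,0],
    [0,0,0,-0.25,0,0,0],
    [0,0,0,-0.3,0,0,0]
  ]
}}

```text
time_s: 6.03
tcp_pos: [0.5043, 0.0454, 0.0408]
ee_rot: [[-1.0, 0.009, -0.0], [0.009, 1.0, 0.0], [0.0, 0.0, -1.0]]
wrist_force: [-0.8, 0.4, 0.5]
gripper_width: 0.501
gripper_force: 0.4
```

Call:
{"fn": "arm_command", "kwargs": {
  "deltas": [
    [0,0,0,-0.05,0,0,0],
    [0,0,0,-0.1,0,0,0],
    [0,0,0,-0.15,0,0,0],
    [0,0,0,-0.2,0,0,0],
    [0,0,0,-0.2,0,0,0]
  ]
}}

```text
time_s: 6.45
tcp_pos: [0.5065, 0.0454, 0.0408]
ee_rot: [[-1.0, 0.009, 0.0], [0.009, 1.0, 0.0], [-0.0, 0.0, -1.0]]
wrist_force: [-0.9, -0.2, -0.5]
gripper_width: 0.496
gripper_force: 0.3
```

Call:
{"fn": "arm_command", "kwargs": {
  "deltas": [
    [0,0,0,-0.05,0,0,0],
    [0,0,0,-0.1,0,0,0],
    [0,0,0,-0.15,0,0,0],
    [0,0,0,-0.15,0,0,0]
  ]
}}

```text
time_s: 6.78
tcp_pos: [0.5079, 0.0454, 0.0408]
ee_rot: [[-1.0, 0.009, 0.0], [0.009, 1.0, 0.0], [-0.0, 0.0, -1.0]]
wrist_force: [-0.3, -0.7, 0.1]
gripper_width: 0.502
gripper_force: 0.3
```

Call:
{"fn": "arm_command", "kwargs": {
  "deltas": [
    [0,0,0,-0.05,0,0,0],
    [0,0,0,-0.1,0,0,0],
    [0,0,0,-0.1,0,0,0]
  ]
}}

```text
time_s: 7.03
tcp_pos: [0.5089, 0.0454, 0.0408]
ee_rot: [[-1.0, 0.009, 0.0], [0.009, 1.0, 0.0], [-0.0, 0.0, -1.0]]
wrist_force: [-1.0, 0.1, -0.4]
gripper_width: 0.501
gripper_force: 0.3
```

Call:
{"fn": "arm_command", "kwargs": {
  "deltas": [
    [0,0,0,-0.05,0,0,0],
    [0,0,0,-0.1,0,0,0],
    [0,0,0,-0.1,0,0,0]
  ]
}}

```text
time_s: 7.28
tcp_pos: [0.51, 0.0454, 0.0408]
ee_rot: [[-1.0, 0.009, 0.0], [0.009, 1.0, 0.0], [-0.0, 0.0, -1.0]]
wrist_force: [-0.6, -0.6, 0.1]
gripper_width: 0.498
gripper_force: 0.3
```

Call:
{"fn": "arm_command", "kwargs": {
  "deltas": [
    [0,0,0,-0.05,0,0,0],
    [0,0,0,-0.1,0,0,0],
    [0,0,0,-0.1,0,0,0]
  ]
}}

```text
time_s: 7.53
tcp_pos: [0.5109, 0.0454, 0.0408]
ee_rot: [[-1.0, 0.009, 0.0], [0.009, 1.0, 0.0], [-0.0, 0.0, -1.0]]
wrist_force: [-0.8, -0.1, 0.6]
gripper_width: 0.504
gripper_force: 0.3
```

Call:
{"fn": "arm_command", "kwargs": {
  "deltas": [
    [0,0,0,-0.05,0,0,0],
    [0,0,0,-0.1,0,0,0],
    [0,0,0,-0.1,0,0,0]
  ]
}}

```text
time_s: 7.78
tcp_pos: [0.5119, 0.0454, 0.0408]
ee_rot: [[-1.0, 0.009, 0.0], [0.009, 1.0, 0.0], [-0.0, 0.0, -1.0]]
wrist_force: [-0.9, -0.3, 0.3]
gripper_width: 0.502
gripper_force: 0.3
```

```bash
python3 - <<'E'
from h import *
go(.51,.046,.041)
a=capture("top");b=capture("scene")
A=cv2.resize(a["pixels"][110:185,190:280],None,fx=4.4,fy=5*.88,interpolation=cv2.INTER_CUBIC)
B=cv2.resize(b["pixels"][150:216,270:360],None,fx=4.4,fy=4.4,interpolation=cv2.INTER_CUBIC)
h=min(A.shape[0],B.shape[0]);cv2.imwrite("pics/c4.png",np.clip(np.hstack([A[:h],B[:h]])*1.5,0,255).astype(np.uint8))
E
```

```text
rv [ 0.0001  0.0001 -0.    ] d_cm [ 0.193  0.061 -0.018] t 7.7833 p [0.5119 0.0454 0.0408] F [-0.89 -0.29  0.29]
```

View pics/c4.png

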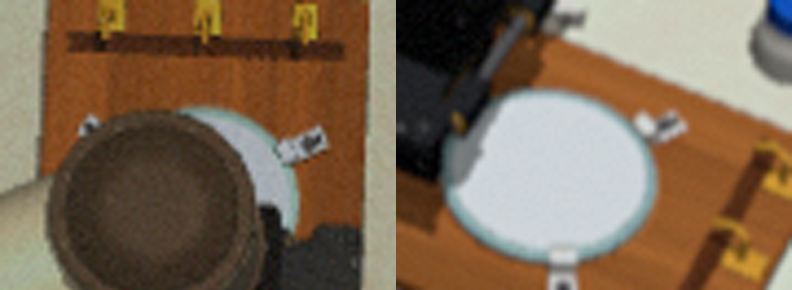

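The right clip's lip already overlaps the rim, and the left one is just reaching it. Both show in the scene half, at about (562,255) and (655,125). A few more mm to go.

Call:
{"fn": "arm_command", "kwargs": {
  "deltas": [
    [0,0,0,-0.05,0,0,0],
    [0,0,0,-0.1,0,0,0],
    [0,0,0,-0.1,0,0,0]
  ]
}}

```text
time_s: 8.13
tcp_pos: [0.5129, 0.0454, 0.0408]
ee_rot: [[-1.0, 0.009, 0.0], [0.009, 1.0, -0.0], [-0.0, -0.0, -1.0]]
wrist_force: [-0.3, -0.4, -0.3]
gripper_width: 0.497
gripper_force: 0.3
```

Call:
{"fn": "arm_command", "kwargs": {
  "deltas": [
    [0,0,0,-0.05,0,0,0],
    [0,0,0,-0.1,0,0,0],
    [0,0,0,-0.1,0,0,0]
  ]
}}

```text
time_s: 8.38
tcp_pos: [0.5137, 0.0453, 0.0408]
ee_rot: [[-1.0, 0.009, -0.0], [0.009, 1.0, -0.0], [0.0, -0.0, -1.0]]
wrist_force: [-1.1, 0.5, -0.2]
gripper_width: 0.506
gripper_force: 0.7
```

Call:
{"fn": "arm_command", "kwargs": {
  "deltas": [
    [0,0,0,-0.04,0,0,0],
    [0,0,0,-0.07,0,0,0],
    [0,0,0,-0.07,0,0,0]
  ]
}}

```text
time_s: 8.63
tcp_pos: [0.5144, 0.0454, 0.0408]
ee_rot: [[-1.0, 0.009, -0.0], [0.009, 1.0, -0.0], [0.0, -0.0, -1.0]]
wrist_force: [-2.6, 0.3, 0.1]
gripper_width: 0.5
gripper_force: 1.0
```

Call:
{"fn": "arm_command", "kwargs": {
  "deltas": [
    [0,0,0,-0.04,0,0,0],
    [0,0,0,-0.07,0,0,0],
    [0,0,0,-0.07,0,0,0]
  ]
}}

```text
time_s: 8.88
tcp_pos: [0.5151, 0.0454, 0.0408]
ee_rot: [[-1.0, 0.009, -0.0], [0.009, 1.0, 0.0], [0.0, 0.0, -1.0]]
wrist_force: [-2.5, 1.4, 1.7]
gripper_width: 0.498
gripper_force: 1.4
```

Call:
{"fn": "arm_command", "kwargs": {
  "deltas": [
    [0,0,0,-0.03,0,0,0],
    [0,0,0,-0.05,0,0,0],
    [0,0,0,-0.05,0,0,0]
  ]
}}

```text
time_s: 9.13
tcp_pos: [0.5157, 0.0454, 0.0408]
ee_rot: [[-1.0, 0.009, -0.0], [0.009, 1.0, 0.0], [0.0, 0.0, -1.0]]
wrist_force: [-2.6, 2.5, 0.2]
gripper_width: 0.503
gripper_force: 1.5
```

Call:
{"fn": "arm_command", "kwargs": {
  "deltas": [
    [0,0,0,-0.03,0,0,0],
    [0,0,0,-0.05,0,0,0],
    [0,0,0,-0.05,0,0,0]
  ]
}}

```text
time_s: 9.38
tcp_pos: [0.5159, 0.0453, 0.0407]
ee_rot: [[-1.0, 0.009, -0.001], [0.009, 1.0, -0.0], [0.001, -0.0, -1.0]]
wrist_force: [-4.3, 2.5, 1.2]
gripper_width: 0.495
gripper_force: 2.1
```

The force now has a +y part: the mirror is bearing on the right clip and pushing against the left finger. I'll ease off, shift the fingers to +y and push again so it can centre itself.

Call:
{"fn": "arm_command", "kwargs": {
  "deltas": [
    [0,0,0,0.1,0,0,0],
    [0,0,0,0.1,0.1,0,0],
    [0,0,0,0.1,0.2,0,0],
    [0,0,0,0.1,0.2,0,0]
  ]
}}

```text
time_s: 9.72
tcp_pos: [0.5156, 0.0472, 0.041]
ee_rot: [[-1.0, 0.009, 0.001], [0.009, 1.0, -0.0], [-0.001, -0.0, -1.0]]
wrist_force: [-0.5, -1.0, 0.1]
gripper_width: 0.505
gripper_force: 0.5
```

Call:
{"fn": "arm_command", "kwargs": {
  "deltas": [
    [0,0,0,-0.03,0,0,0],
    [0,0,0,-0.06,0,0,0],
    [0,0,0,-0.08,0,0,0],
    [0,0,0,-0.08,0,0,0]
  ]
}}

```text
time_s: 10.05
tcp_pos: [0.5158, 0.0472, 0.0408]
ee_rot: [[-1.0, 0.009, -0.0], [0.009, 1.0, -0.0], [0.0, -0.0, -1.0]]
wrist_force: [-2.3, -0.1, -0.2]
gripper_width: 0.498
gripper_force: 0.9
```

Call:
{"fn": "arm_command", "kwargs": {
  "deltas": [
    [0,0,0,-0.03,0,0,0],
    [0,0,0,-0.05,0,0,0],
    [0,0,0,-0.05,0,0,0]
  ]
}}

```text
time_s: 10.3
tcp_pos: [0.516, 0.0471, 0.0407]
ee_rot: [[-1.0, 0.009, -0.001], [0.009, 1.0, -0.0], [0.001, -0.0, -1.0]]
wrist_force: [-3.2, -0.5, 1.1]
gripper_width: 0.503
gripper_force: 1.5
```

Call:
{"fn": "arm_command", "kwargs": {
  "deltas": [
    [0,0,0,-0.03,0,0,0],
    [0,0,0,-0.05,0,0,0],
    [0,0,0,-0.05,0,0,0]
  ]
}}

```text
time_s: 10.55
tcp_pos: [0.5162, 0.047, 0.0406]
ee_rot: [[-1.0, 0.009, -0.002], [0.009, 1.0, -0.001], [0.002, -0.001, -1.0]]
wrist_force: [-4.2, -0.3, 2.2]
gripper_width: 0.5
gripper_force: 2.3
```

The force is now symmetric at about 4 N with no further advance, so the mirror is home. Backing off, lifting and moving behind the nut.

Call:
{"fn": "arm_command", "kwargs": {
  "deltas": [
    [0,0,0,0.1,0,0,0],
    [0,0,0,0.3,0,0,0],
    [0,0,0,1,0,0,0],
    [0,0,0,1.2,0,-1,0],
    [0,0,0,1.2,0,-4,0],
    [0,0,0,3,0,-5,0],
    [0,0,0,6,0,-5,0.5],
    [0,0,0,8,0,-5,1]
  ]
}}

```text
time_s: 11.22
tcp_pos: [0.4364, 0.0484, 0.0924]
ee_rot: [[-1.0, 0.009, 0.003], [0.009, 1.0, 0.002], [-0.003, 0.002, -1.0]]
wrist_force: [-0.8, 0.4, -1.7]
gripper_width: 0.42
gripper_force: 0.0
```

Call:
{"fn": "arm_command", "kwargs": {
  "deltas": [
    [0,0,0,0.5,0,0,1],
    [0,0,0,0.5,0,0,1],
    [0,0,0,0.5,0,0,1],
    [0,0,0,0.5,0,0,1]
  ]
}}

```text
time_s: 11.55
tcp_pos: [0.4337, 0.0487, 0.0914]
ee_rot: [[-1.0, 0.008, 0.002], [0.008, 1.0, 0.001], [-0.002, 0.001, -1.0]]
wrist_force: [-0.1, -0.7, -0.2]
gripper_width: 0.126
gripper_force: 0.0
```

```bash
python3 - <<'E'
from h import *
go(.428,.045,.048)
a=capture("top");b=capture("scene")
A=cv2.resize(a["pixels"][115:185,190:280],None,fx=4.4,fy=4.4,interpolation=cv2.INTER_CUBIC)
B=cv2.resize(b["pixels"][150:220,270:360],None,fx=4.4,fy=4.4,interpolation=cv2.INTER_CUBIC)
cv2.imwrite("pics/c5.png",np.clip(np.hstack([A,B])*1.5,0,255).astype(np.uint8))
E
```

```text
rv [0.0008 0.0024 0.0005] d_cm [ 0.581 -0.377  4.336] t 11.55 p [0.4337 0.0487 0.0914] F [-0.15 -0.7  -0.2 ]
```

View pics/c5.png

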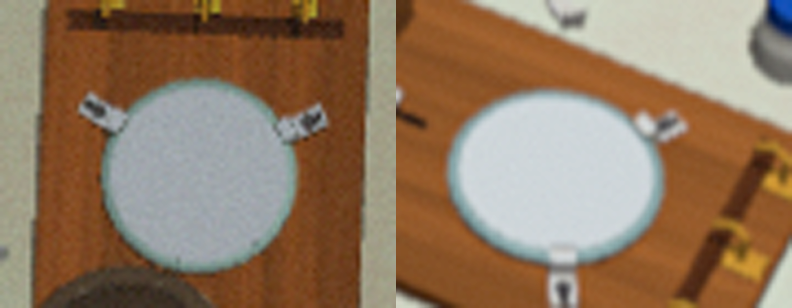

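Both lips overlap the rim evenly: the left one at (127,122), the right one at (277,128), with the mirror centre at (200,176). Lowering the closed fingers behind the nut.

Call:
{"fn": "arm_command", "kwargs": {
  "deltas": [
    [0,0,0,0.5,-0.25,0,1],
    [0,0,0,0.9,-0.25,0.5,1],
    [0,0,0,0.9,-0.25,1.5,1],
    [0,0,0,0.9,-0.25,3,1],
    [0,0,0,0.9,-0.25,4,1],
    [0,0,0,0.9,-0.25,4.3,1],
    [0,0,0,0.9,-0.25,4.3,1]
  ]
}}

```text
time_s: 12.23
tcp_pos: [0.4221, 0.0452, 0.0468]
ee_rot: [[-1.0, 0.009, -0.003], [0.009, 1.0, -0.001], [0.003, -0.001, -1.0]]
wrist_force: [0.1, -0.8, -0.7]
gripper_width: 0.006
gripper_force: 0.0
```

Call:
{"fn": "arm_command", "kwargs": {
  "deltas": [
    [0,0,0,-0.1,0,0,1],
    [0,0,0,-0.2,0,0,1],
    [0,0,0,-0.3,0,0,1],
    [0,0,0,-0.4,0,0,1]
  ]
}}

```text
time_s: 12.57
tcp_pos: [0.4275, 0.0458, 0.0483]
ee_rot: [[-1.0, 0.009, 0.001], [0.009, 1.0, 0.001], [-0.001, 0.001, -1.0]]
wrist_force: [-0.5, 0.0, 0.2]
gripper_width: 0.004
gripper_force: 0.0
```

Call:
{"fn": "arm_command", "kwargs": {
  "deltas": [
    [0,0,0,-0.1,0,0,1],
    [0,0,0,-0.2,0,0,1],
    [0,0,0,-0.3,0,0,1],
    [0,0,0,-0.4,0,0,1],
    [0,0,0,-0.5,0,0,1],
    [0,0,0,-0.6,0,0,1]
  ]
}}

```text
time_s: 13.07
tcp_pos: [0.4314, 0.0451, 0.0476]
ee_rot: [[-1.0, 0.009, -0.004], [0.009, 1.0, -0.001], [0.004, -0.001, -1.0]]
wrist_force: [-6.4, 3.6, 5.2]
gripper_width: 0.002
gripper_force: 3.4
```

Call:
{"fn": "arm_command", "kwargs": {
  "deltas": [
    [0,0,0,-0.1,0,0,1],
    [0,0,0,-0.2,0,0,1],
    [0,0,0,-0.3,0,0,1],
    [0,0,0,-0.4,0,0,1],
    [0,0,0,-0.5,0,0,1],
    [0,0,0,-0.6,0,0,1],
    [0,0,0,-0.7,0,0,1],
    [0,0,0,-0.8,0,0,1]
  ]
}}

```text
time_s: 13.73
tcp_pos: [0.439, 0.0451, 0.0476]
ee_rot: [[-1.0, 0.009, -0.004], [0.009, 1.0, -0.001], [0.004, -0.001, -1.0]]
wrist_force: [-5.4, 3.7, 4.5]
gripper_width: 0.005
gripper_force: 3.3
```

Call:
{"fn": "arm_command", "kwargs": {
  "deltas": [
    [0,0,0,-0.1,0,0,1],
    [0,0,0,-0.2,0,0,1],
    [0,0,0,-0.3,0,0,1],
    [0,0,0,-0.4,0,0,1],
    [0,0,0,-0.5,0,0,1],
    [0,0,0,-0.6,0,0,1],
    [0,0,0,-0.7,0,0,1],
    [0,0,0,-0.8,0,0,1]
  ]
}}

```text
time_s: 14.4
tcp_pos: [0.447, 0.045, 0.0476]
ee_rot: [[-1.0, 0.009, -0.004], [0.009, 1.0, -0.001], [0.004, -0.001, -1.0]]
wrist_force: [-5.6, 2.5, 4.9]
gripper_width: 0.008
gripper_force: 3.3
```

Call:
{"fn": "arm_command", "kwargs": {
  "deltas": [
    [0,0,0,-0.12,0,0,1],
    [0,0,0,-0.24,0,0,1],
    [0,0,0,-0.36,0,0,1],
    [0,0,0,-0.48,0,0,1],
    [0,0,0,-0.6,0,0,1],
    [0,0,0,-0.72,0,0,1],
    [0,0,0,-0.84,0,0,1],
    [0,0,0,-0.96,0,0,1]
  ]
}}

```text
time_s: 15.07
tcp_pos: [0.4566, 0.045, 0.0476]
ee_rot: [[-1.0, 0.009, -0.004], [0.009, 1.0, -0.001], [0.004, -0.001, -1.0]]
wrist_force: [-5.5, 3.0, 5.9]
gripper_width: 0.008
gripper_force: 3.3
```

Call:
{"fn": "arm_command", "kwargs": {
  "deltas": [
    [0,0,0,-0.1,0,0,1],
    [0,0,0,-0.2,0,0,1],
    [0,0,0,-0.3,0,0,1],
    [0,0,0,-0.4,0,0,1],
    [0,0,0,-0.5,0,0,1],
    [0,0,0,-0.6,0,0,1],
    [0,0,0,-0.7,0,0,1],
    [0,0,0,-0.8,0,0,1]
  ]
}}

```text
time_s: 15.73
tcp_pos: [0.4645, 0.0449, 0.0476]
ee_rot: [[-1.0, 0.009, -0.004], [0.009, 1.0, -0.001], [0.004, -0.001, -1.0]]
wrist_force: [-6.2, 3.1, 4.4]
gripper_width: 0.0
gripper_force: 3.3
```

Call:
{"fn": "arm_command", "kwargs": {
  "deltas": [
    [0,0,0,-0.06,0,0,1],
    [0,0,0,-0.12,0,0,1],
    [0,0,0,-0.18,0,0,1],
    [0,0,0,-0.24,0,0,1],
    [0,0,0,-0.3,0,0,1]
  ]
}}

```text
time_s: 16.15
tcp_pos: [0.4675, 0.0449, 0.0476]
ee_rot: [[-1.0, 0.009, -0.004], [0.009, 1.0, -0.001], [0.004, -0.001, -1.0]]
wrist_force: [-6.1, 3.0, 5.8]
gripper_width: 0.004
gripper_force: 3.3
```

```bash
python3 - <<'E'
from h import *
go(.476,.045,.048)
a=capture("top");b=capture("scene")
A=cv2.resize(a["pixels"][115:185,190:280],None,fx=4.4,fy=4.4,interpolation=cv2.INTER_CUBIC)
B=cv2.resize(b["pixels"][145:215,250:340],None,fx=4.4,fy=4.4,interpolation=cv2.INTER_CUBIC)
cv2.imwrite("pics/c6.png",np.clip(np.hstack([A,B])*1.5,0,255).astype(np.uint8))
E
```

```text
rv [-0.001  -0.0043 -0.0004] d_cm [-0.846  0.017 -0.045] t 16.15 p [0.4675 0.0449 0.0476] F [-6.14  2.96  5.81]
```

View pics/c6.png

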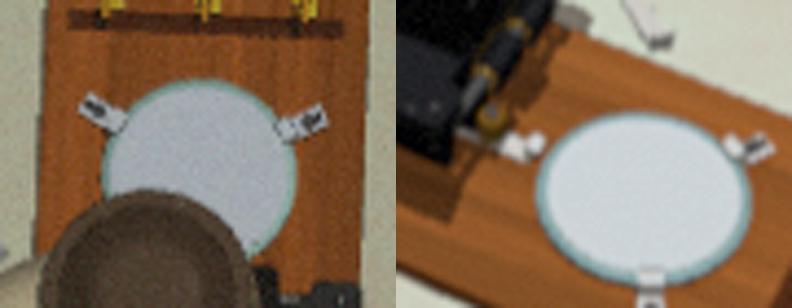

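The clip's lip tip at (540,145) is just reaching the rim, so about 5–8 mm remain.

Call:
{"fn": "arm_command", "kwargs": {
  "deltas": [
    [0,0,0,-0.05,0,0,1],
    [0,0,0,-0.1,0,0,1],
    [0,0,0,-0.15,0,0,1],
    [0,0,0,-0.2,0,0,1],
    [0,0,0,-0.25,0,0,1]
  ]
}}

```text
time_s: 16.67
tcp_pos: [0.47, 0.0449, 0.0476]
ee_rot: [[-1.0, 0.009, -0.004], [0.009, 1.0, -0.001], [0.004, -0.001, -1.0]]
wrist_force: [-6.2, 3.5, 6.2]
gripper_width: 0.006
gripper_force: 3.3
```

Call:
{"fn": "arm_command", "kwargs": {
  "deltas": [
    [0,0,0,-0.04,0,0,1],
    [0,0,0,-0.08,0,0,1],
    [0,0,0,-0.12,0,0,1],
    [0,0,0,-0.15,0,0,1]
  ]
}}

```text
time_s: 17.0
tcp_pos: [0.4715, 0.0449, 0.0476]
ee_rot: [[-1.0, 0.009, -0.004], [0.009, 1.0, -0.001], [0.004, -0.001, -1.0]]
wrist_force: [-5.5, 3.6, 6.1]
gripper_width: 0.006
gripper_force: 3.3
```

Call:
{"fn": "arm_command", "kwargs": {
  "deltas": [
    [0,0,0,-0.04,0,0,1],
    [0,0,0,-0.08,0,0,1],
    [0,0,0,-0.08,0,0,1]
  ]
}}

```text
time_s: 17.25
tcp_pos: [0.4724, 0.0449, 0.0476]
ee_rot: [[-1.0, 0.009, -0.004], [0.009, 1.0, -0.001], [0.004, -0.001, -1.0]]
wrist_force: [-6.1, 2.6, 4.7]
gripper_width: 0.005
gripper_force: 3.2
```

Call:
{"fn": "arm_command", "kwargs": {
  "deltas": [
    [0,0,0,-0.04,0,0,1],
    [0,0,0,-0.08,0,0,1],
    [0,0,0,-0.08,0,0,1]
  ]
}}

```text
time_s: 17.5
tcp_pos: [0.4732, 0.0449, 0.0476]
ee_rot: [[-1.0, 0.009, -0.004], [0.009, 1.0, -0.001], [0.004, -0.001, -1.0]]
wrist_force: [-5.5, 2.4, 4.6]
gripper_width: 0.006
gripper_force: 3.2
```

Call:
{"fn": "arm_command", "kwargs": {
  "deltas": [
    [0,0,0,-0.03,0,0,1],
    [0,0,0,-0.06,0,0,1],
    [0,0,0,-0.06,0,0,1]
  ]
}}

```text
time_s: 17.75
tcp_pos: [0.4737, 0.0449, 0.0476]
ee_rot: [[-1.0, 0.009, -0.004], [0.009, 1.0, -0.001], [0.004, -0.001, -1.0]]
wrist_force: [-5.2, 3.2, 5.4]
gripper_width: 0.002
gripper_force: 3.2
```

Call:
{"fn": "arm_command", "kwargs": {
  "deltas": [
    [0,0,0,-0.03,0,0,1],
    [0,0,0,-0.06,0,0,1],
    [0,0,0,-0.06,0,0,1]
  ]
}}

```text
time_s: 18.0
tcp_pos: [0.4744, 0.0449, 0.0476]
ee_rot: [[-1.0, 0.009, -0.004], [0.009, 1.0, -0.001], [0.004, -0.001, -1.0]]
wrist_force: [-5.8, 2.9, 4.8]
gripper_width: 0.01
gripper_force: 3.2
```

Call:
{"fn": "arm_command", "kwargs": {
  "deltas": [
    [0,0,0,-0.03,0,0,1],
    [0,0,0,-0.05,0,0,1],
    [0,0,0,-0.05,0,0,1]
  ]
}}

```text
time_s: 18.25
tcp_pos: [0.4749, 0.0449, 0.0476]
ee_rot: [[-1.0, 0.009, -0.004], [0.009, 1.0, -0.001], [0.004, -0.001, -1.0]]
wrist_force: [-6.2, 2.8, 5.3]
gripper_width: 0.005
gripper_force: 3.2
```

Call:
{"fn": "arm_command", "kwargs": {
  "deltas": [
    [0,0,0,-0.03,0,0,1],
    [0,0,0,-0.05,0,0,1],
    [0,0,0,-0.05,0,0,1]
  ]
}}

```text
time_s: 18.5
tcp_pos: [0.4753, 0.0449, 0.0476]
ee_rot: [[-1.0, 0.009, -0.004], [0.009, 1.0, -0.001], [0.004, -0.001, -1.0]]
wrist_force: [-6.3, 3.5, 5.1]
gripper_width: 0.008
gripper_force: 3.2
```

Call:
{"fn": "arm_command", "kwargs": {
  "deltas": [
    [0,0,0,-0.03,0,0,1],
    [0,0,0,-0.05,0,0,1],
    [0,0,0,-0.05,0,0,1]
  ]
}}

```text
time_s: 18.75
tcp_pos: [0.4756, 0.0448, 0.0476]
ee_rot: [[-1.0, 0.009, -0.005], [0.009, 1.0, -0.001], [0.005, -0.001, -1.0]]
wrist_force: [-6.2, 3.2, 5.6]
gripper_width: 0.006
gripper_force: 3.6
```

Call:
{"fn": "arm_command", "kwargs": {
  "deltas": [
    [0,0,0,-0.03,0,0,1],
    [0,0,0,-0.05,0,0,1],
    [0,0,0,-0.05,0,0,1]
  ]
}}

```text
time_s: 19.0
tcp_pos: [0.4757, 0.0448, 0.0475]
ee_rot: [[-1.0, 0.009, -0.006], [0.009, 1.0, -0.001], [0.006, -0.001, -1.0]]
wrist_force: [-6.3, 3.9, 6.3]
gripper_width: 0.001
gripper_force: 4.2
```

The clip has met the rim: the TCP has stopped advancing. Building up to about 9.5 N in total.

Call:
{"fn": "arm_command", "kwargs": {
  "deltas": [
    [0,0,0,-0.03,0,0,1],
    [0,0,0,-0.05,0,0,1],
    [0,0,0,-0.05,0,0,1]
  ]
}}

```text
time_s: 19.25
tcp_pos: [0.4757, 0.0447, 0.0475]
ee_rot: [[-1.0, 0.009, -0.007], [0.009, 1.0, -0.001], [0.007, -0.001, -1.0]]
wrist_force: [-8.9, 4.2, 6.6]
gripper_width: 0.006
gripper_force: 4.8
```

Call:
{"fn": "arm_command", "kwargs": {
  "deltas": [
    [0,0,0,-0.02,0,0,1],
    [0,0,0,-0.03,0,0,1],
    [0,0,0,-0.03,0,0,1]
  ]
}}

```text
time_s: 19.5
tcp_pos: [0.4758, 0.0447, 0.0475]
ee_rot: [[-1.0, 0.009, -0.007], [0.009, 1.0, -0.001], [0.007, -0.001, -1.0]]
wrist_force: [-9.6, 4.5, 7.4]
gripper_width: 0.007
gripper_force: 5.1
```

Call:
{"fn": "arm_command", "kwargs": {
  "deltas": [
    [0,0,0,0,0,0,1],
    [0,0,0,0,0,0,1]
  ]
}}

```text
time_s: 19.67
tcp_pos: [0.4758, 0.0447, 0.0475]
ee_rot: [[-1.0, 0.009, -0.007], [0.009, 1.0, -0.001], [0.007, -0.002, -1.0]]
wrist_force: [-9.9, 5.3, 8.2]
gripper_width: 0.009
gripper_force: 5.1
```

Call:
{"fn": "arm_command", "kwargs": {
  "deltas": [
    [0,0,0,0,0,0,1]
  ]
}}

```text
time_s: 19.75
tcp_pos: [0.4758, 0.0447, 0.0475]
ee_rot: [[-1.0, 0.009, -0.007], [0.009, 1.0, -0.001], [0.007, -0.002, -1.0]]
wrist_force: [-8.8, 4.9, 7.5]
gripper_width: 0.005
gripper_force: 5.1
```

About 9.4 N in total, so about 3.5 N on the rim: snug. Letting go straight back, then up and clear.

Call:
{"fn": "arm_command", "kwargs": {
  "deltas": [
    [0,0,0,0.1,0,0,1],
    [0,0,0,0.3,0,0,1],
    [0,0,0,0.8,0,0,1],
    [0,0,0,1.5,0,0,1],
    [0,0,0,2.5,0,-1,1],
    [0,0,0,3.5,0,-4,1],
    [0,0,0,5,0,-8,1],
    [0,0,0,6,0,-11,1]
  ]
}}

```text
time_s: 20.42
tcp_pos: [0.4182, 0.0453, 0.1593]
ee_rot: [[-1.0, 0.009, 0.0], [0.009, 1.0, -0.0], [-0.0, -0.0, -1.0]]
wrist_force: [0.1, 1.7, 0.5]
gripper_width: 0.004
gripper_force: 0.0
```

Call:
{"fn": "arm_command", "kwargs": {
  "deltas": [
    [0,0,0,0,0,-3,1],
    [0,0,0,0,-3,-5,1],
    [0,0,0,0,-6,-5,1],
    [0,0,0,0,-9,-5,1],
    [0,0,0,0,-12,-5,1],
    [0,0,0,0,-12,-5,1],
    [0,0,0,0,-12,-5,1]
  ]
}}

```text
time_s: 21.0
tcp_pos: [0.4176, -0.0755, 0.2076]
ee_rot: [[-1.0, 0.012, 0.0], [0.012, 1.0, 0.0], [-0.0, 0.0, -1.0]]
wrist_force: [0.1, -0.4, 0.1]
gripper_width: 0.008
gripper_force: 0.0
```

```bash
python3 - <<'E'
from h import *
go(.476,.045,.048)
a=capture("top");b=capture("scene")
A=cv2.resize(a["pixels"][110:222,190:280],None,fx=4.4,fy=4.4,interpolation=cv2.INTER_CUBIC)
B=cv2.resize(b["pixels"][125:237,245:335],None,fx=4.4,fy=4.4,interpolation=cv2.INTER_CUBIC)
cv2.imwrite("pics/c7.png",np.clip(np.hstack([A,B])*1.5,0,255).astype(np.uint8))
E
```

```text
rv [ 0.0001  0.0002 -0.0034] d_cm [-5.687 12.122 15.967] t 21.0 p [ 0.4176 -0.0755  0.2076] F [ 0.08 -0.42  0.08]
```

View pics/c7.png

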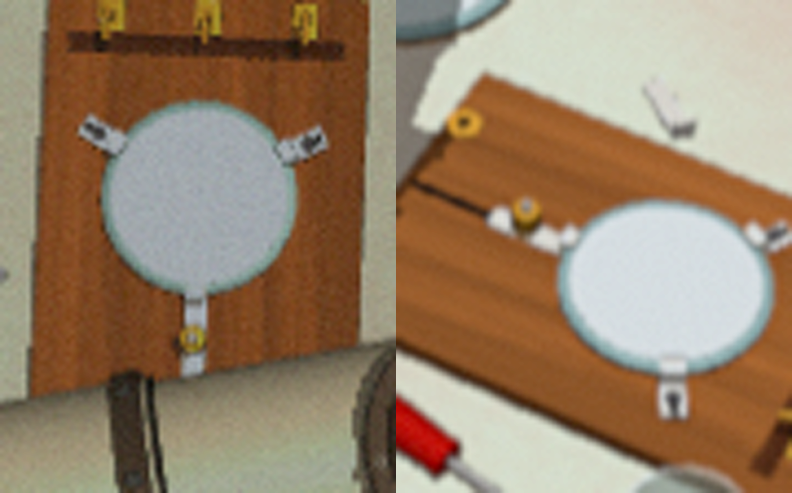

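All three lips overlap the rim: left at (127,143), right at (277,150), and the third clip at (196,292). The mirror is flat and the robot is clear.

```bash
python3 -c "
from station import *
print(finish_job())"
```

```text
the job is handed in; nothing more can be done
None
```

The mirror sits home against both fixed clips, the third clip bears on the rim at an estimated 3.5 N, and I handed the job in with the arm clear after about 21 s of robot time; no verdict came back.

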